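# Half-open a tested valve and press its dust cap home

### The job

This ball valve has just been pressure-tested and goes back into cold storage: first turn its lever to half open (45 degrees, midway between shut and open) so that the ball drains through the outlet. Then take the dust cap with the slotted skirt and push it down onto the upright outlet spigot until it clicks, and go on pressing until it is fully home. Finish while still pressing the cap down firmly, without letting up, leave the lever at half open, and do not push the other things on the bench about.

Things in the scene. Friction and masses are not known exactly. Their poses are not given: they have to be found in the camera images.
- stand: Fixed test stand, place and yaw vary: dark steel plate 100 x 300 x 6 mm with a horizontal 27 mm pipe along its length, pipe axis 75 mm above the bench, held by two bands. Origin under the plate's centre; z up, y along the pipe: blanking cap at y -138 mm, brass ball valve with upright stem at 0, elbow at +85 mm turning the outlet straight up into a steel hex and the spigot.
- lever (a joint): Valve opening, rad: 0 = shut (lever square to the pipe, pointing to the stand's -x), 1.571 = fully open (lever along the pipe, to the stand's -y, away from the spigot), 0.785 = half open. Turns anticlockwise from above as it opens; stops at both ends; stays where it is left (friction about 0.35 N m). Starts between 0 and 0.4.
- stem (a point): Point on the upright turning axis of the lever, at the mid-height of its grip sleeve, 123 mm above the bench.
- lever_grip (a point): Grip point of the lever: on its mid-line, 80 mm from the stem axis, at the mid-height of the dark rubber sleeve. The sleeve is 20 mm wide, 10 mm thick and lies level from 36 to 120 mm from the stem axis; below it is free air, except near the pipe.
- spigot_tip (a point): Centre of the flat top of the upright steel outlet spigot (coupling plug), 155 mm above the bench. The nose is 11 mm across at the top and 13 mm just below, widens to a rounded bead of 24 mm diameter 13 to 15 mm below the top, then falls back to an 18 mm neck; a 33 mm hex begins 30 mm below the top.
- cap: The dust cap, loose, mouth down on the bench, about 40 g: grey plastic, 40 mm tall; solid ribbed crown 36 mm in diameter (upper 18 mm, grip here) over a slotted skirt 31 mm across with four spring tongues (lower 22 mm). Origin at the centre of its lower rim, z up. On the spigot the tongues meet the bead 10 mm above home; resistance peaks at 5-12 N 6 mm above home, drops, clicks at 3 mm, then a dead stop.
- cap_seat (a point): Centre of the cap's inner ceiling, on its axis 22 mm above the lower rim; it meets spigot_tip when the cap is fully home. A steady push of 5 to 20 N on the seated cap is right.
- wide_cap: Bystander: wider, lower grey plastic cap with a plain skirt, 54 mm diameter, 22 mm tall, standing mouth down among the caps; origin under its centre.
- slim_cap: Bystander: slim tall grey plastic plug, 22 mm diameter, 46 mm tall, upright among the caps; origin under its centre.
- coupling: Bystander: short brass pipe coupling standing on end, 35 mm diameter, 38 mm tall; origin under its centre.
- band: Bystander: stainless pipe hanger band lying flat, ring 68 mm diameter, 20 mm high, with two lugs to one side; origin under the ring's centre.
- tape_roll: Bystander: roll of brown packing tape lying flat, 96 mm diameter, 48 mm high; origin under its centre.
- marker: Bystander: marker pen, 125 mm long, lying; origin near its middle.
- wrench: Bystander: steel wrench, 200 mm long, lying; origin under its middle.
- small_carton: Bystander: small closed carton 90 x 120 x 60 mm; origin under its centre.

How it is judged (in metres and radians):
On the way, in this order (a step that is already met when the one before it is completed fails the run):
1. the lever stands at half open (value of joint lever between 0.625 and 0.945 rad), for 0.2 s.
2. the dust cap has clicked home on the spigot and is still being pressed (distance between cap_seat and spigot_tip below 0.003 m and angle between the z axis of cap and the z axis of stand, either way round below 0.1 rad and contact force between cap and stand above 3 N), for 0.3 s.
At the end, for the whole second after the job is handed in: The lever is within 0.16 rad of half open; the slotted dust cap is square on the spigot (0.1 rad) and fully home, its inner ceiling within 2 mm in height (3 mm in all) of the spigot top, and the fingers still push it down with more than 3 N through the last second (all of step 1 and all of step 2 and z of cap_seat in the frame of spigot_tip below 0.002 m and linear speed of cap below 0.02 m/s and contact force between the fingers and cap above 3 N); the arm keeps its last pose, push and grip.
It fails at once if another thing on the bench is pushed more than 30 mm (distance of any of wide_cap, slim_cap, coupling, band, tape_roll, marker, wrench, small_carton from where it was at the start of the episode above 0.03 m).
It also fails if it takes over 59 s, if anything falls off the work surface, if the arm or the gripper's body presses on something with over 40 N, if the wrist force passes 120 N, or if a joint passes its speed limit or range.

### The arm

A 6-joint arm with a two-finger parallel gripper is mounted at the origin on the work surface. World frame = base frame: x ahead of the robot, y to its left, z up, the work surface at z = 0. Lengths are in m, angles in degrees, forces in N, time in s.
With the tool pointing down it reaches from about 0.4 to 0.825 m from the base axis. Payload 7 kg.
Tool frame: the origin (TCP) lies between the finger pads; the fingertips stand 19 mm ahead of it and the grasp point (between the pads) is the TCP; y points along the fingers, x is the direction in which the jaws open and shut, and the axes are right-handed (so a half turn about y gives the same grasp; the last joint's range is limited). The gripper opens to 88 mm and grips with 3 to 60 N. Pads are 19 mm wide; open, the fingers measure 130 mm over their backs; the gripper's body (78 mm by 193 mm) begins 47 mm behind the grasp point.
Start: joints at [-59.066, 20.546, 0.682, 0, -70.136, -16.507], TCP at [0.168, -0.654, 0.246] pointing down, gripper open.
Joint ranges: [-176.03, 176.03], [-82.01, 121.73], [-58.28, 71.71], [-173.87, 95.51], [-174.79, -0.11], [-173.66, 173.66]. Speed limits (degrees/s): [136.94, 136.94, 172.46, 180, 180, 180].

### API

Orientations are given as [roll, pitch, yaw] about the fixed x, y, z axes, in that order (R = Rz(yaw) Ry(pitch) Rx(roll)).
In Python, from plant import r gives the robot as it stands. The module is installed in compiled form; this text tells all that it offers.
- The arm moves only by the tool jog_arm, never from a script. Its argument "steps" is a list of rows, each a list of 5 numbers: the closure, from 0 (fully open) to 1 (shut), then the shift along the tool's x, y, z in m, then the turn about the tool's y in degrees. In form: [[jaw, x, y, z, turn], ...]. A call has 1 to 12 rows; each row shifts and turns the commanded pose from where the row before left it, along the tool's axes as they then stand; what a row does not reach is not made up. A row lasts 1/12 s, in which the tool goes at most 41.7 mm and 7.16 degrees, less where a joint would pass 70% of its speed; a pose out of reach is approached as far as the arm can. A call with a gripper value outside its range is refused whole. The fingers move at their own pace and stop on an object; "squeeze" is the grip in N (left out, the last holds). Time passes only in rows, so rows that do not move let the fingers close. It gives the time, the measured TCP pose, the force and the opening at its end, in the units of the state.
- r.get_state(): the state, without advancing time (a new reading comes with each control period).
- r.capture(name): name is "scene" or "side" or "wrist"; returns a dict with "image" (384x512x3 uint8, red, green, blue), "vfov" (degrees; the focal length in pixels is half the picture's height over the tangent of half this angle, whatever the lens; pixels are square), "cx", "cy" (the principal point, pixels), "R" (3x3) and "t" (3): a world point X has camera coordinates R X + t; the wrist camera has in their place "tool_from_camera" (4x4, takes a point from camera to tool coordinates, whose origin is the TCP and whose axes are the tool frame's). Camera axes: x right, y down, z forward; pixel columns grow to the right and rows downward; lengths in m; the calibration is good to about 2 mm. A picture is of the moment at which its call begins: read the wrist's pose just before it. There is no depth.
- r.close_job(): hands the job in, once; it reports no verdict.
The state is a dict: "time_s": time; "joints": joint angles; "qd": joint speeds; "joint_torque": joint torques, N m; "tcp_pos": TCP position; "eef_rot": TCP orientation; "contact_force": force on the tool from outside, world axes, zero at the start; "moment": the same for the moment, N m; "gripper_width": finger opening in m.
Only numpy, scipy, OpenCV 4.12 (cv2) and the standard library are available. Lean on these libraries where they do the work, as an engineer would, in place of code of your own. Each camera call takes 0.05 s, during which the arm holds its last target.

## Working session

There is one attempt and no reset: what is moved stays moved. The work goes in short steps, Python scripts to look and compute and a tool call to move; the robot and the scene stay as the last step left them, time stands still between calls to the robot, and variables do not carry over. Pictures are saved under pics/ and viewed, and the job is handed in when it is done.

Besides the shell and the picture viewer there is one more tool, called as name(argument=value, ...), one argument or row to a line, values as JSON. jog_arm: Moves the arm, as the interface text tells. Its arguments: {"type":"object","properties":{"steps":{"type":"array","items":{"type":"array","items":{"type":"number"}}},"squeeze":{"type":"number"}},"required":["steps"]}

```bash
mkdir -p pics; python3 - <<'E'
from plant import r
import cv2,pickle
s=r.get_state();print(s)
for n in ["scene","side","wrist"]:
    c=r.capture(n);pickle.dump((c,s),open(f"pics/{n}0.pkl","wb"))
    cv2.imwrite(f"pics/{n}0.png",cv2.resize(c["image"][:,:,::-1],(800,600),interpolation=cv2.INTER_CUBIC))
    print(n,{k:v for k,v in c.items() if k!="image"})
E
```

```text
{'time_s': 0.0, 'joints': array([-5.90675120e+01,  2.05907735e+01,  6.32819120e-01, -2.19646062e-02,
       -7.01364354e+01, -1.65070584e+01]), 'qd': array([-0.03399086,  0.08486632,  0.01767861,  0.01327137, -0.00858178,
        0.05899168]), 'joint_torque': array([ 5.15685842e-04, -5.82707334e+01,  2.93053633e+01,  6.99657887e+00,
        6.85199499e-03, -1.77102997e-04]), 'tcp_pos': array([ 0.16802126, -0.65326193,  0.24461709]), 'eef_rot': array([-8.99929749e+01, -9.63668259e-02,  1.04417943e+02]), 'contact_force': array([-1.26135474, -0.80103635, -0.1230196 ]), 'moment': array([ 0.03539983, -0.00594172, -0.03246688]), 'gripper_width': 0.08743322009063313}
scene {'vfov': 57.85461071829137, 'cx': 254.99772101396778, 'cy': 185.1273104715498, 'R': array([[ 0.57305856,  0.8194768 , -0.00785214],
       [ 0.52009571, -0.37107318, -0.76928873],
       [-0.63332799,  0.43676363, -0.63885303]]), 't': array([-0.29491241, -0.19668526,  1.49150907])}
side {'vfov': 56.22872721517158, 'cx': 257.9887130295918, 'cy': 186.57365983521808, 'R': array([[-0.99598384, -0.08909445,  0.00885264],
       [-0.05583139,  0.5407387 , -0.83933575],
       [ 0.06999319, -0.8364591 , -0.54354128]]), 't': array([0.56489657, 0.15124856, 1.21649052])}
wrist {'vfov': 70.94140488088425, 'cx': 252.91953730354246, 'cy': 188.87111937525034, 'tool_from_camera': array([[ 9.99997262e-01,  2.26982444e-03,  5.68617799e-04,
        -2.33157332e-04],
       [ 6.63420786e-05, -2.70407020e-01,  9.62746093e-01,
        -1.39878007e-01],
       [ 2.33902285e-03, -9.62743419e-01, -2.70406430e-01,
         7.34373983e-02],
       [ 0.00000000e+00,  0.00000000e+00,  0.00000000e+00,
         1.00000000e+00]])}
```

View pics/scene0.png

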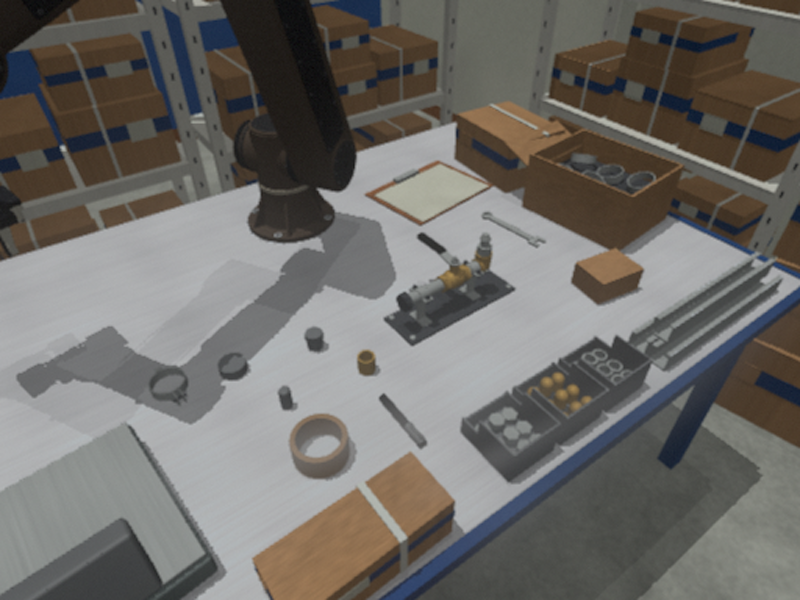

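View pics/side0.png

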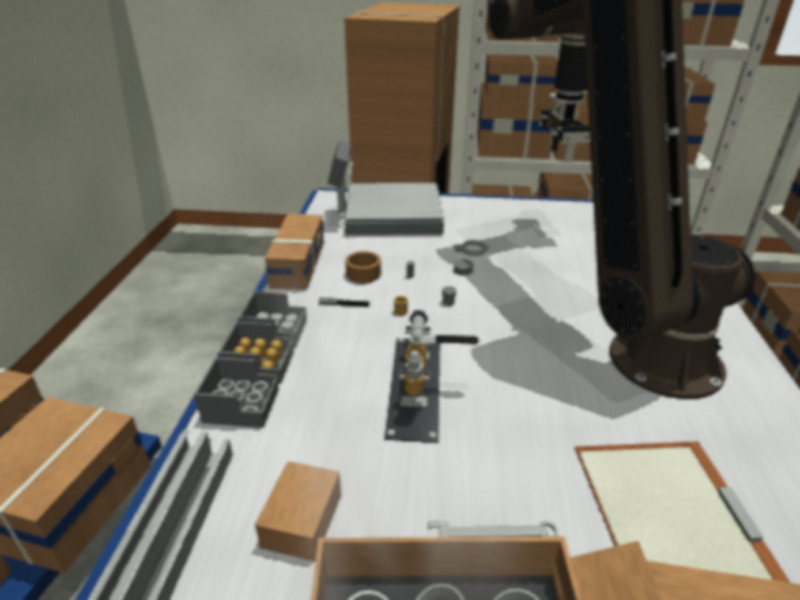

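View pics/wrist0.png

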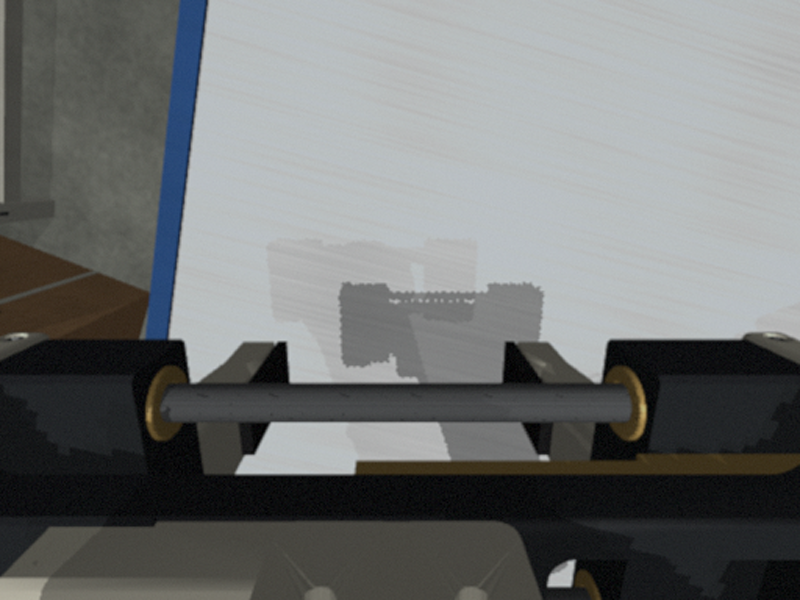

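```bash
python3 - <<'E'
import cv2,pickle,numpy as np
def crop(n,x0,y0,w,h,out):
    c,_=pickle.load(open(f"pics/{n}0.pkl","rb"))
    im=c["image"][y0:y0+h,x0:x0+w,::-1]
    cv2.imwrite(f"pics/{out}.png",cv2.resize(im,(w*6,h*6),interpolation=cv2.INTER_CUBIC))
crop("scene",240,140,100,84,"s_stand")
crop("scene",90,200,160,70,"s_caps")
crop("side",240,180,100,110,"d_stand") if False else crop("side",240,192,80,100,"d_stand")
crop("side",195,145,130,60,"d_caps")
E
cat > h.py <<'E'
import numpy as np,pickle
from scipy.optimize import least_squares
def load(n):return pickle.load(open(n,"rb"))
def proj(c,X):
    p=c["R"]@np.asarray(X,float)+c["t"];f=192/np.tan(np.radians(c["vfov"]/2))
    return np.array([c["cx"]+f*p[0]/p[2],c["cy"]+f*p[1]/p[2]])
def ray(c,u,v):
    f=192/np.tan(np.radians(c["vfov"]/2))
    d=c["R"].T@np.array([(u-c["cx"])/f,(v-c["cy"])/f,1]);o=-c["R"].T@c["t"];return o,d/np.linalg.norm(d)
def atz(c,u,v,z):
    o,d=ray(c,u,v);return o+d*(z-o[2])/d[2]
E
```

```text
(no output)
```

View pics/s_stand.png

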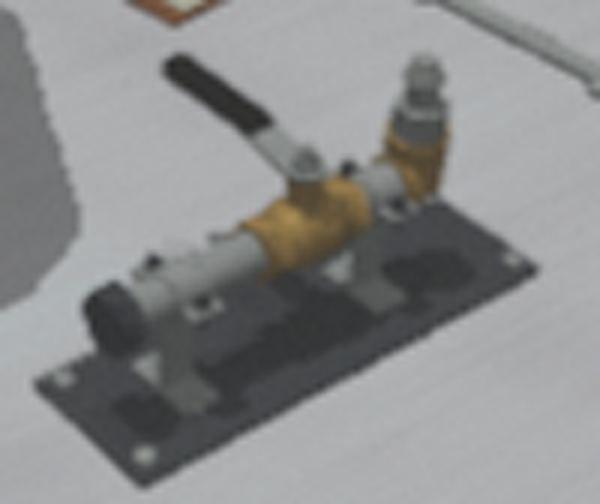

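View pics/s_caps.png

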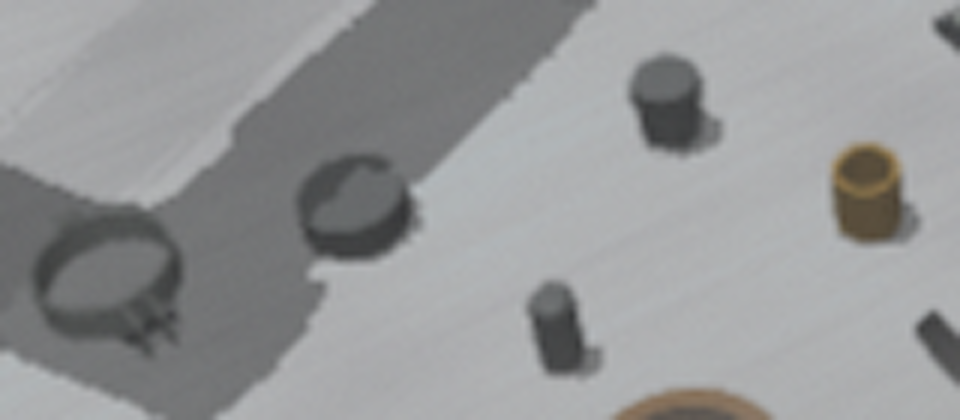

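View pics/d_stand.png

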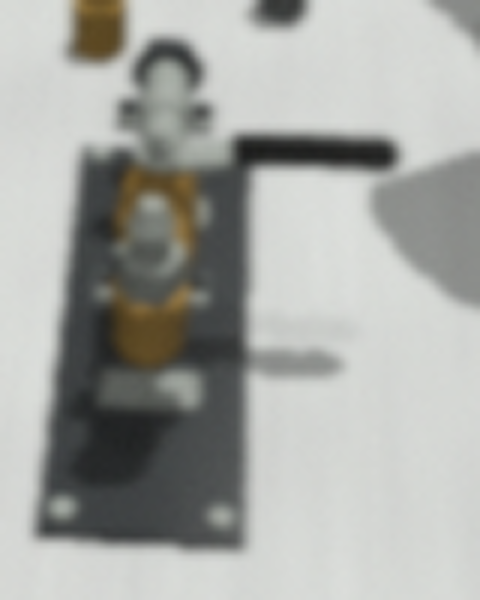

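View pics/d_caps.png

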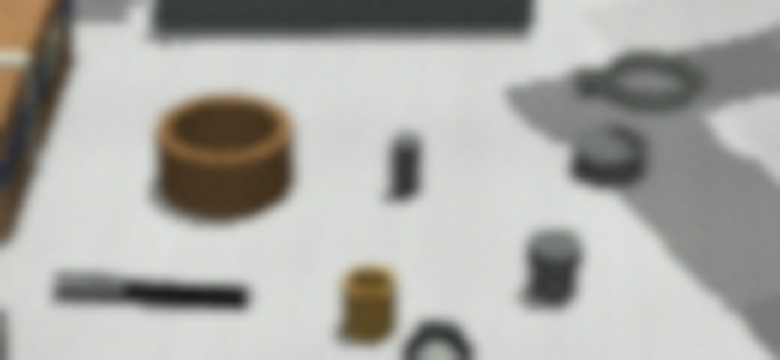

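```bash
cat > fit.py <<'E'
from h import *
s=load("pics/scene0.pkl")[0];d=load("pics/side0.pkl")[0]
S=lambda x,y,o:np.array([(x+.5)/6-.5+o[0],(y+.5)/6-.5+o[1]])
so=(240,140);do=(240,192)
obs=[(s,S(38,383,so),(-.05,-.15,.006)),(s,S(143,487,so),(.05,-.15,.006)),(s,S(538,268,so),(.05,.15,.006)),
(s,S(427,62,so),(0,.085,.155)),(d,S(154,197,do),(0,.085,.155)),
(d,S(38,535,do),(.05,.15,.006)),(d,S(243,547,do),(-.05,.15,.006)),(d,S(85,150,do),(.05,-.15,.006)),(d,S(248,160,do),(-.05,-.15,.006))]
def W(p,X):
    c,q=np.cos(p[2]),np.sin(p[2]);return np.array([p[0]+c*X[0]-q*X[1],p[1]+q*X[0]+c*X[1],X[2]])
f=lambda p:np.concatenate([proj(c,W(p,X))-u for c,u,X in obs])
best=min((least_squares(f,[.5,.0,y],loss='soft_l1') for y in (0,1.5,3,-1.5)),key=lambda r:r.cost)
p=best.x;print("stand",p[:2],np.degrees(p[2]));print(f(p).reshape(-1,2).round(1))
print("spigot",W(p,(0,.085,.155)),"stem",W(p,(0,0,.123)))
def tri(u,v):
    o1,d1=ray(s,*u);o2,d2=ray(d,*v)
    a=np.linalg.lstsq(np.c_[d1,-d2],o2-o1,rcond=None)[0];A=o1+d1*a[0];B=o2+d2*a[1];return (A+B)/2,np.linalg.norm(A-B)
print("spig tri",tri(S(427,62,so),S(154,197,do)))
print("cap tri",tri(S(667,78,(90,200)),S(554,243,(195,145))))
print("cap z.04",atz(s,*S(667,78,(90,200)),.04),atz(d,*S(554,243,(195,145)),.04))
for n,c,u in(("lev s",s,S(178,68,so)),("lev d",d,S(395,155,do)),("stem s",s,S(305,158,so))):
    X=atz(c,*u,.123);v=X[:2]-W(p,(0,0,0))[:2];print(n,X,np.linalg.norm(v),np.degrees(np.arctan2(v[1],v[0])))
print("lever shut dir",np.degrees(p[2])+180)
for n,c,u,z in (("slim",s,(553,297),.046),("wide",s,(355,190),.022),("coup",s,(867,170),.038),("band",s,(105,260),.02)):
    print(n,atz(c,*S(*u,(90,200)),z))
for n,u,z in (("slim",(404,143),.046),("wide",(610,148),.022),("coup",(370,282),.038),("band",(650,75),.02)):
    print(n,atz(d,*S(*u,(195,145)),z))
E
python3 fit.py
```

```text
stand [0.53303045 0.13022757] 1.7767018316992222
[[-0.7 -0.4]
 [ 0.  -0.8]
 [ 0.4 -0.5]
 [-0.1 -1. ]
 [-0.4  1.3]
 [-0.7 -0.2]
 [ 0.5 -0.4]
 [-1.1 -0.7]
 [ 0.1 -1.1]]
spigot [0.53039508 0.2151867  0.155     ] stem [0.53303045 0.13022757 0.123     ]
spig tri (array([0.53174851, 0.21174377, 0.15504477]), np.float64(0.005341719915864714))
cap tri (array([ 0.47299822, -0.17887251,  0.03950585]), np.float64(0.002115804929799903))
cap z.04 [ 0.47485257 -0.17893497  0.04      ] [ 0.47221775 -0.17943005  0.04      ]
lev s [0.42252423 0.12567119 0.123     ] 0.1106001153052061 -177.6389240264848
lev d [0.41474859 0.12457485 0.123     ] 0.11841684953779066 -177.26390292032153
stem s [0.53226348 0.12973872 0.123     ] 0.0009095091614840484 -147.48747641224372
lever shut dir 181.77670183169923
slim [ 0.57913627 -0.29349832  0.046     ]
wide [ 0.43767721 -0.33869893  0.022     ]
coup [ 0.58899952 -0.12792045  0.038     ]
band [ 0.40879186 -0.45606603  0.02      ]
slim [ 0.57703861 -0.28619731  0.046     ]
wide [ 0.4353634  -0.33574224  0.022     ]
coup [ 0.58527524 -0.12569848  0.038     ]
band [ 0.40544111 -0.45136796  0.02      ]
```

jog_arm(
  steps=[
    [0,0,0,0,7],
    [0,0,0,0,7],
    [0,0.03,0,-0.02,0.4],
    [0,0.032,0,-0.022,0],
    [0,0.032,0,-0.022,0],
    [0,0.032,0,-0.022,0],
    [0,0.032,0,-0.022,0],
    [0,0.032,0,-0.022,0],
    [0,0.032,0,-0.022,0],
    [0,0.032,0,-0.022,0],
    [0,0.032,0,-0.022,0],
    [0,0.032,0,-0.022,0],
  ],
)

```text
time_s: 1.15
tcp_pos: [0.3863, -0.3337, 0.2456]
eef_rot: [-90.0, -0.0, 90.0]
contact_force: [1.2, -0.2, -0.0]
gripper_width: 0.0876
```

jog_arm(
  steps=[
    [0,0.032,0,-0.022,0],
    [0,0.032,0,-0.022,0],
    [0,0.032,0,-0.022,0],
    [0,0.032,0,-0.022,0],
    [0,0.029,0,0,0],
    [0,0,0,0,0],
    [0,0,0,0,0],
    [0,0,0,0,0],
  ],
)

```text
time_s: 1.82
tcp_pos: [0.4736, -0.1783, 0.2455]
eef_rot: [-90.0, 0.0, 90.1]
contact_force: [0.2, -0.4, -1.1]
gripper_width: 0.0875
```

```bash
cat > w.py <<'E'
import sys,cv2,pickle
from plant import r
s=r.get_state();c=r.capture("wrist");pickle.dump((c,s),open(f"pics/{sys.argv[1]}.pkl","wb"))
cv2.imwrite(f"pics/{sys.argv[1]}.png",cv2.resize(c["image"][:,:,::-1],None,fx=1.5,fy=1.5,interpolation=cv2.INTER_CUBIC))
for k in("time_s","tcp_pos","eef_rot","joints","contact_force","gripper_width"):print(k,s[k])
E
python3 w.py w1
```

```text
time_s 1.8167
tcp_pos [ 0.47359584 -0.1783191   0.24552976]
eef_rot [-8.99907704e+01  1.46091401e-03  9.00802190e+01]
joints [ 1.64091123e+00  4.50773094e+00 -2.02261744e+01  1.33101229e-03
 -6.52753607e+01 -9.15612491e+01]
contact_force [ 0.15972178 -0.39863888 -1.12203179]
gripper_width 0.08752119460119241
```

View pics/w1.png

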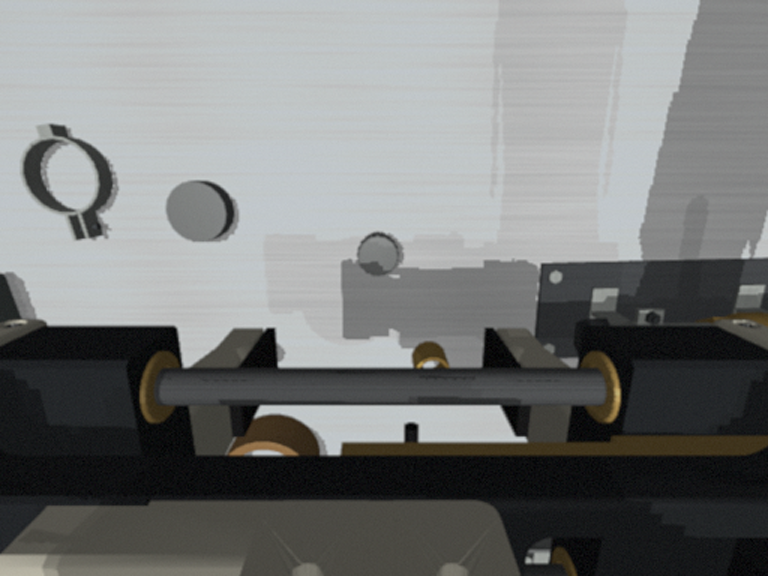

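```bash
cat >> h.py <<'E'
from scipy.spatial.transform import Rotation as Ro
def wray(n,u,v):
    c,s=load(f"pics/{n}.pkl");f=192/np.tan(np.radians(c["vfov"]/2))
    R=Ro.from_euler('xyz',s["eef_rot"],degrees=True).as_matrix();T=c["tool_from_camera"]
    d=R@T[:3,:3]@np.array([(u-c["cx"])/f,(v-c["cy"])/f,1]);o=s["tcp_pos"]+R@T[:3,3];return o,d
def watz(n,u,v,z):
    o,d=wray(n,u,v);return o+d*(z-o[2])/d[2]
E
python3 - <<'E'
from h import *
import cv2
c,s=load("pics/w1.pkl");im=c["image"][140:200,220:300,::-1];cv2.imwrite("pics/w1c.png",cv2.resize(im,None,fx=8,fy=8,interpolation=cv2.INTER_CUBIC))
print(watz("w1",379.5/1.5-.5,254.5/1.5-.5,.04))
E
```

```text
[ 0.47052872 -0.17913345  0.04      ]
```

View pics/w1c.png

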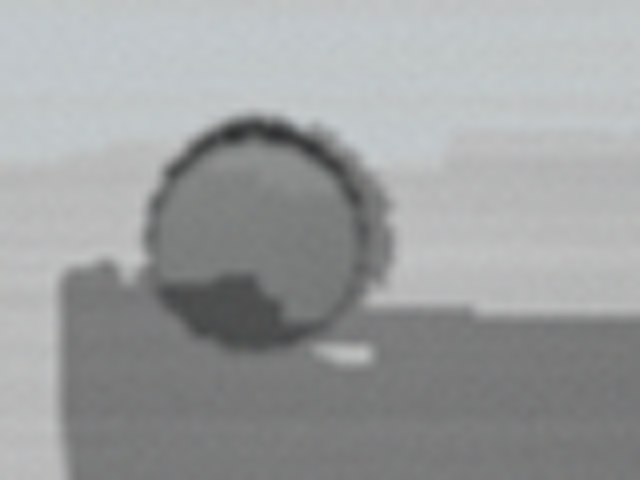

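jog_arm(
  steps=[
    [0,0.033,0,0.002,0],
    [0,0.034,0,0.002,0],
    [0,0.034,0,0.002,0],
    [0,0.034,0,0.002,0],
    [0,0.034,0,0.002,0],
    [0,0.034,0,0.002,0],
    [0,0.034,0,0.002,0],
    [0,0.034,0,0.002,0],
    [0,0.034,0,0.004,0],
    [0,0,0,0,0],
    [0,0,0,0,0],
    [0,0,0,0,0],
  ],
)

```text
time_s: 2.87
tcp_pos: [0.4537, 0.1257, 0.2454]
eef_rot: [-90.0, 0.0, 90.0]
contact_force: [-0.3, -0.3, 0.0]
gripper_width: 0.0877
```

```bash
python3 w.py w2
```

```text
time_s 2.8667
tcp_pos [0.45365652 0.12574947 0.24541852]
eef_rot [-8.99789305e+01  2.09366612e-02  8.99935826e+01]
joints [ 3.95383051e+01  9.42984848e-01 -2.40491558e+01  3.01165741e-03
 -6.50374366e+01 -1.29545998e+02]
contact_force [-0.29829513 -0.34268019  0.03242925]
gripper_width 0.08766026225801066
```

View pics/w2.png

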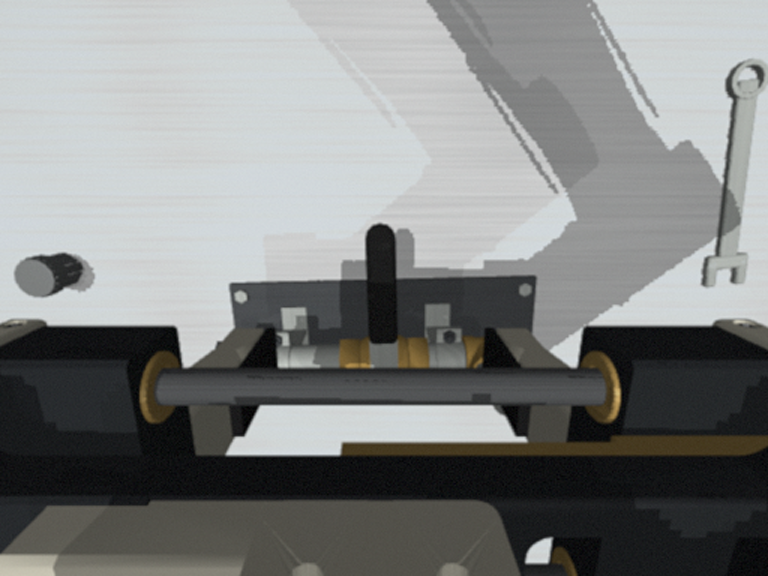

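```bash
python3 - <<'E'
from h import *
for u,v in((380.5,226),(382,340),(381,283)):print(watz("w2",u/1.5-.5,v/1.5-.5,.128))
for u,v in((231,284),(535,276)):print(watz("w2",u/1.5-.5,v/1.5-.5,.006))
E
```

```text
[0.41420005 0.12564294 0.128     ]
[0.49249239 0.12686882 0.128     ]
[0.45179909 0.12606647 0.128     ]
[ 0.48705313 -0.01992597  0.006     ]
[0.47827552 0.27551325 0.006     ]
```

jog_arm(
  squeeze=25,
  steps=[
    [0,0,0.025,0,-1.3],
    [0,0,0.03,0,0],
    [0,0,0.03,0,0],
    [0,0,0.025,0,0],
    [0,0,0.0125,0,0],
    [0,0,0,0,0],
    [1,0,0,0,0],
    [1,0,0,0,0],
    [1,0,0,0,0],
    [1,0,0,0,0],
    [1,0,0,0,0],
    [1,0,0,0,0],
  ],
)

```text
time_s: 3.92
tcp_pos: [0.4538, 0.1268, 0.1237]
eef_rot: [-90.1, -0.0, 91.3]
contact_force: [0.2, -0.0, 0.1]
gripper_width: 0.0529
```

jog_arm(
  steps=[
    [1,0,0,0,0],
    [1,0,0,0,0],
    [1,0,0,0,0],
  ],
)

```text
time_s: 4.17
tcp_pos: [0.4535, 0.1267, 0.1231]
eef_rot: [-90.0, -0.0, 91.3]
contact_force: [-0.3, 0.2, -0.4]
gripper_width: 0.0334
```

jog_arm(
  steps=[
    [1,0,0,0,0],
    [1,0,0,0,0],
    [1,0,0,0,0],
    [1,0,0,0,0],
    [1,0,0,0,0],
  ],
)

```text
time_s: 4.58
tcp_pos: [0.4536, 0.1267, 0.123]
eef_rot: [-90.0, -0.0, 91.3]
contact_force: [-0.7, 1.6, 0.2]
gripper_width: 0.0198
```

Gripped (about 20 mm). Now the arc.

jog_arm(
  steps=[
    [1,-0.0052,0,-0.0002,-3.75],
    [1,-0.0052,0,-0.0002,-3.75],
    [1,-0.0052,0,-0.0002,-3.75],
    [1,-0.0052,0,-0.0002,-3.75],
    [1,-0.0052,0,-0.0002,-3.75],
    [1,-0.0052,0,-0.0002,-3.75],
    [1,-0.0052,0,-0.0002,-3.75],
    [1,-0.0052,0,-0.0002,-3.75],
    [1,-0.0052,0,-0.0002,-3.75],
    [1,-0.0052,0,-0.0002,-3.75],
    [1,-0.0052,0,-0.0002,-3.75],
    [1,-0.0052,0,-0.0002,-3.75],
  ],
)

```text
time_s: 5.58
tcp_pos: [0.4784, 0.0711, 0.123]
eef_rot: [-90.0, -0.0, 136.5]
contact_force: [-1.5, 3.6, 0.3]
gripper_width: 0.0197
```

jog_arm(
  steps=[
    [1,0,0,0,0],
    [1,0,0,0,0],
    [1,0,0,0,0],
    [1,0,0,0,0],
  ],
)

```text
time_s: 5.92
tcp_pos: [0.4786, 0.071, 0.123]
eef_rot: [-90.0, 0.0, 136.3]
contact_force: [3.6, -2.2, -2.0]
gripper_width: 0.0197
```

jog_arm(
  steps=[
    [0.55,0,0,0,0],
    [0.55,0,0,0,0],
    [0.55,0,0,0,0],
    [0.55,0,0,0,0],
    [0.55,0,-0.015,0,0],
    [0.55,0,-0.025,0,0],
    [0.55,0,-0.03,0,0],
    [0,0,-0.03,0,7],
    [0,0,-0.022,0,7],
    [0,0,0,0.03,7],
    [0,0,0,0.02,7],
    [0,0,0,0,0],
  ],
)

```text
time_s: 6.92
tcp_pos: [0.4322, 0.0451, 0.2455]
eef_rot: [-90.0, -0.1, 107.8]
contact_force: [-1.3, -1.3, -0.5]
gripper_width: 0.0672
```

jog_arm(
  steps=[
    [0,0,0,0,6.4],
    [0,0,0,0,6],
    [0,0,0,0,6],
    [0,0,0,0,0],
    [0,0,0,0,0],
  ],
)

```text
time_s: 7.33
tcp_pos: [0.4351, 0.0465, 0.245]
eef_rot: [-90.0, 0.0, 90.2]
contact_force: [0.9, 1.0, -0.0]
gripper_width: 0.0875
```

```bash
python3 w.py w3
```

```text
time_s 7.3333
tcp_pos [0.43511711 0.04654455 0.24498601]
eef_rot [-8.99910495e+01  3.23631933e-03  9.01576494e+01]
joints [ 3.20993930e+01 -2.55742977e+00 -2.75357922e+01 -2.19408555e-03
 -6.50309451e+01 -1.21940818e+02]
contact_force [ 0.90157317  1.01712627 -0.02951712]
gripper_width 0.08751428421655626
```

View pics/w3.png

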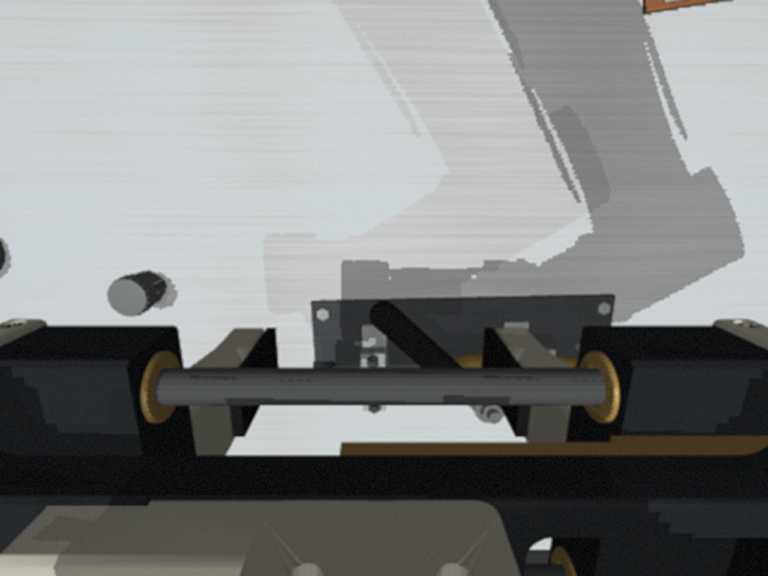

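jog_arm(
  steps=[
    [0,0.01,-0.025,-0.01,0],
    [0,0.025,-0.02,-0.018,0],
    [0,0.028,-0.01,-0.02,0],
    [0,0.028,0,-0.02,0],
    [0,0.028,0,-0.02,0],
    [0,0.028,0,-0.02,0],
    [0,0.02,0,-0.017,0],
    [0,0,0,0,0],
    [0,0,0,0,0],
    [0,0,0,0,0],
  ],
)

```text
time_s: 8.22
tcp_pos: [0.56, 0.2132, 0.2994]
eef_rot: [-89.9, 0.0, 90.0]
contact_force: [-0.7, -0.4, -0.0]
gripper_width: 0.0883
```

```bash
python3 w.py w4
```

```text
time_s 8.2167
tcp_pos [0.56002108 0.2131515  0.29942852]
eef_rot [-8.99362048e+01  4.66096848e-02  9.00486251e+01]
joints [ 3.95027463e+01  1.17944504e+01 -4.38931560e+00 -4.73627164e-03
 -7.38951111e+01 -1.29452830e+02]
contact_force [-0.6815118  -0.4251056  -0.03770334]
gripper_width 0.08825703876150326
```

View pics/w4.png

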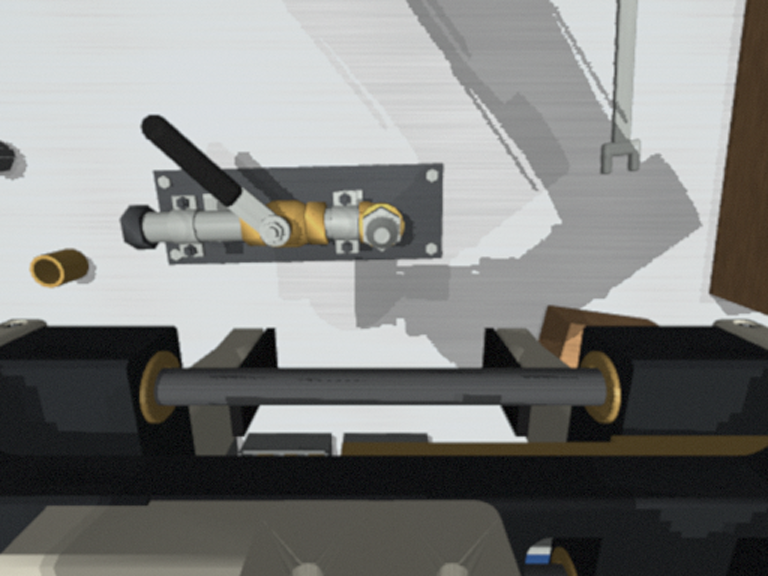

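```bash
python3 - <<'E'
from h import *
import cv2
c,s=load("pics/w4.pkl");im=c["image"][125:175,225:285,::-1];cv2.imwrite("pics/w4c.png",cv2.resize(im,None,fx=10,fy=10,interpolation=cv2.INTER_CUBIC))
g=lambda u,v,z:watz("w4",u/1.5-.5,v/1.5-.5,z)
st=g(276,231,.135);tip=g(154,126,.128);print(st,tip,np.degrees(np.arctan2(*(tip-st)[[1,0]]))+360,np.linalg.norm((tip-st)[:2]))
cs=[g(*q,.006) for q in((154,171),(442,164),(442,257),(169,264))];print(np.round(cs,4));print(np.mean(cs,0))
for a,b in((0,1),(3,2)):
    v=cs[b]-cs[a];print(np.degrees(np.arctan2(-v[0],v[1])),np.linalg.norm(v))
E
```

```text
[0.53066268 0.13412249 0.135     ] [0.45606505 0.04927745 0.128     ] 228.67735125375015 0.11297561270570336
[[ 0.4876 -0.0213  0.006 ]
 [ 0.4797  0.276   0.006 ]
 [ 0.5771  0.2803  0.006 ]
 [ 0.586  -0.0193  0.006 ]]
[0.53258282 0.12891616 0.006     ]
1.5181273531916273 0.2973275160210789
1.6970875604889288 0.2997173384194469
```

View pics/w4c.png

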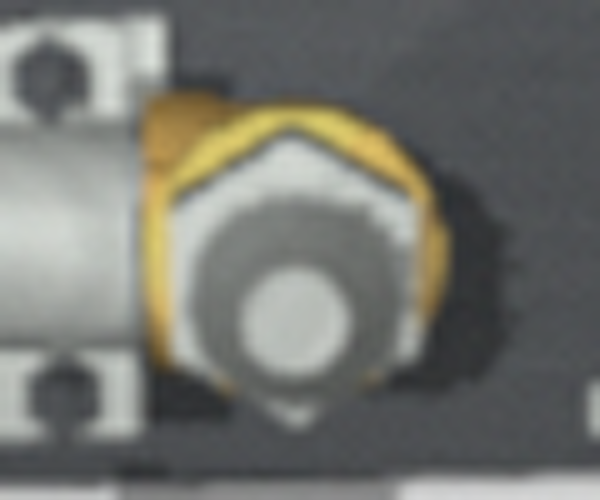

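```bash
python3 - <<'E'
from h import *
print(watz("w4",254.05,156.45,.155))
p=(.5326,.1289,np.radians(1.65));print(p[0]-.085*np.sin(p[2]),p[1]+.085*np.cos(p[2]))
# lever angle check along sleeve midline, same height
g=lambda u,v:watz("w4",u/1.5-.5,v/1.5-.5,.128)
a,b=g(154,126),g(232,193);print(np.degrees(np.arctan2(*(a-b)[[1,0]]))+360-181.65)
print(watz("w4",253,171,.142))
E
```

```text
[0.53066175 0.21391522 0.155     ]
0.5301525140486976 0.21386475629646787
46.09368229150115
[0.54911596 0.21284963 0.142     ]
```

jog_arm(
  steps=[
    [0,-0.022,0,0.005,0],
    [0,-0.034,0,0.008,0],
    [0,-0.034,0,0.008,0],
    [0,-0.034,0,0.008,0],
    [0,-0.034,0,0.008,0],
    [0,-0.034,0,0.008,0],
    [0,-0.034,0,0.008,0],
    [0,-0.034,0,0.008,0],
    [0,-0.034,0,0.008,0],
    [0,-0.034,0.01,0.008,0],
    [0,-0.034,0.015,0.008,0],
    [0,-0.03,0.015,0.003,0],
  ],
)

```text
time_s: 9.27
tcp_pos: [0.4699, -0.1807, 0.2611]
eef_rot: [-90.2, -0.0, 89.9]
contact_force: [0.6, -0.1, 0.0]
gripper_width: 0.0874
```

jog_arm(
  steps=[
    [0,0,0.02,0,0],
    [0,0,0.03,0,0],
    [0,0,0.03,0,0],
    [0,0,0.01,0,0],
    [0,0,0,0,0],
    [0,0,0,0,0],
    [0,0,0,0,0],
  ],
)

```text
time_s: 9.85
tcp_pos: [0.4728, -0.1787, 0.1721]
eef_rot: [-90.2, 0.0, 90.0]
contact_force: [0.9, -0.1, 1.2]
gripper_width: 0.0874
```

```bash
python3 w.py w5
```

```text
time_s 9.85
tcp_pos [ 0.47284656 -0.17872429  0.17206327]
eef_rot [-9.01621304e+01  3.14413047e-02  8.99771213e+01]
joints [ 1.62067793e+00  8.12191919e+00 -2.64978467e+01  4.39262957e-02
 -5.52190800e+01 -9.16685188e+01]
contact_force [ 0.86253924 -0.14161879  1.24311606]
gripper_width 0.0874451091318127
```

View pics/w5.png

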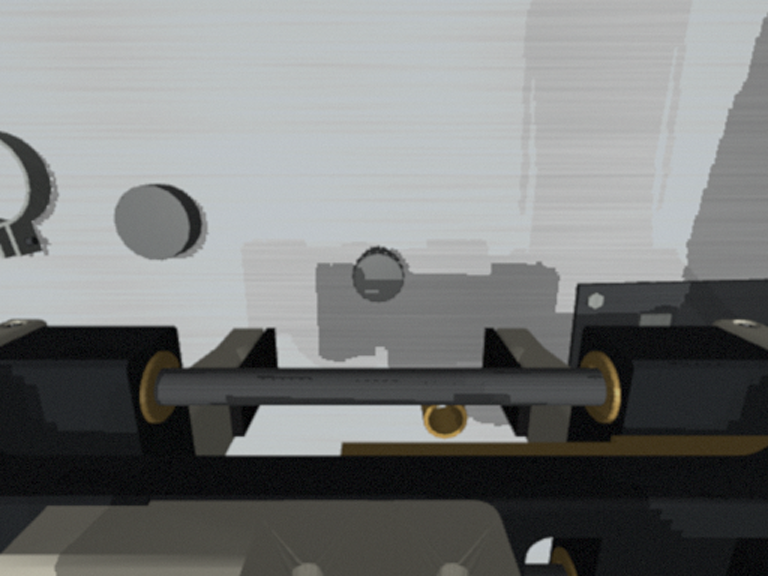

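```bash
python3 - <<'E'
from h import *
print(watz("w5",379/1.5-.5,276/1.5-.5,.04))
E
```

```text
[ 0.47043352 -0.17980325  0.04      ]
```

jog_arm(
  squeeze=45,
  steps=[
    [0,-0.001,0.02,0.0015,0],
    [0,0,0.03,0,0],
    [0,0,0.03,0,0],
    [0,0,0.03,0,0],
    [0,0,0.02,0,0],
    [0,0,0.011,0,0],
    [0,0,0,0,0],
    [1,0,0,0,0],
    [1,0,0,0,0],
    [1,0,0,0,0],
    [1,0,0,0,0],
    [1,0,0,0,0],
  ],
)

```text
time_s: 10.9
tcp_pos: [0.4708, -0.1796, 0.03]
eef_rot: [-90.1, -0.0, 89.9]
contact_force: [-0.2, -0.0, 0.3]
gripper_width: 0.0598
```

jog_arm(
  steps=[
    [1,0,0,0,0],
    [1,0,0,0,0],
    [1,0,0,0,0],
    [1,0,0,0,0],
    [1,0,0,0,0],
    [1,0,0,0,0],
  ],
)

```text
time_s: 11.4
tcp_pos: [0.4703, -0.1796, 0.0291]
eef_rot: [-90.0, 0.0, 89.9]
contact_force: [0.3, 0.5, 1.1]
gripper_width: 0.0353
```

jog_arm(
  steps=[
    [1,0,0,0,0],
    [1,0,0,0,0],
    [1,0,-0.02,0,0],
    [1,0,-0.035,0,0],
    [1,0,-0.035,0,0],
    [1,0,-0.035,0,0],
    [1,0,-0.035,0,0],
    [1,0,-0.03,0,0],
    [1,0.005,-0.015,0,0],
    [1,0.02,0,-0.003,0],
    [1,0.034,0,-0.006,0],
    [1,0.034,0,-0.006,0],
  ],
)

```text
time_s: 12.4
tcp_pos: [0.4851, -0.0861, 0.2344]
eef_rot: [-90.0, -0.0, 89.8]
contact_force: [1.3, 0.5, -1.2]
gripper_width: 0.0353
```

jog_arm(
  steps=[
    [1,0.034,0,-0.006,0],
    [1,0.034,0,-0.006,0],
    [1,0.034,0,-0.006,0],
    [1,0.034,0,-0.006,0],
    [1,0.034,0,-0.006,0],
    [1,0.034,0,-0.006,0],
    [1,0.034,0,-0.006,0],
    [1,0.034,0,-0.003,0],
    [1,0.028,0,0,0],
    [1,0,0,0,0],
    [1,0,0,0,0],
    [1,0,0,0,0],
  ],
)

```text
time_s: 13.4
tcp_pos: [0.5303, 0.2131, 0.2335]
eef_rot: [-89.9, 0.0, 90.0]
contact_force: [-0.2, -0.2, 0.0]
gripper_width: 0.0349
```

```bash
python3 w.py w6; python3 - <<'E'
from plant import r
import pickle,cv2
s=r.get_state()
for n,(x0,y0) in {"scene":(250,90),"side":(215,150)}.items():
    c=r.capture(n);pickle.dump((c,s),open(f"pics/{n}1.pkl","wb"))
    cv2.imwrite(f"pics/{n}1.png",cv2.resize(c["image"][y0:y0+100,x0:x0+110,::-1],None,fx=6,fy=6,interpolation=cv2.INTER_CUBIC))
E
```

```text
time_s 13.4
tcp_pos [0.53034567 0.21312916 0.233536  ]
eef_rot [-8.99424084e+01  3.84062391e-02  8.99565796e+01]
joints [ 4.14944086e+01  1.13836503e+01 -1.36205618e+01 -1.04127346e-02
 -6.50643643e+01 -1.31533453e+02]
contact_force [-0.24108294 -0.18761081  0.01668542]
gripper_width 0.03487666581719706
```

View pics/w6.png

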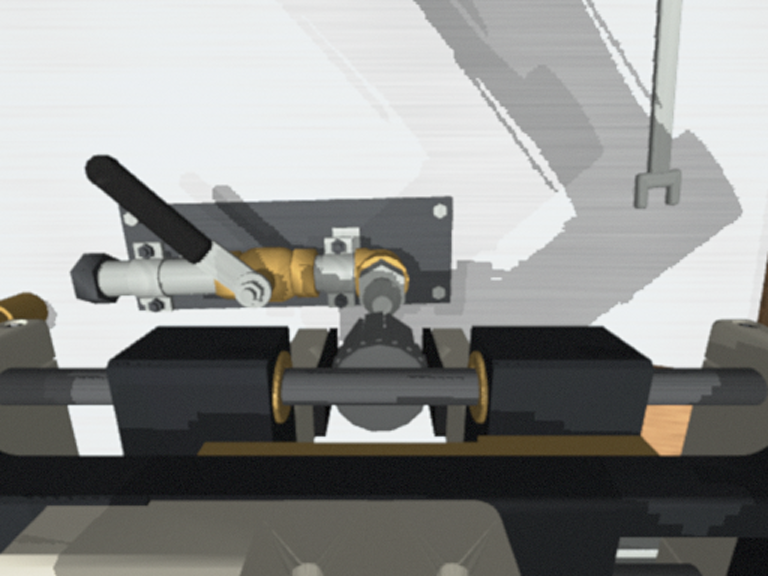

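View pics/scene1.png

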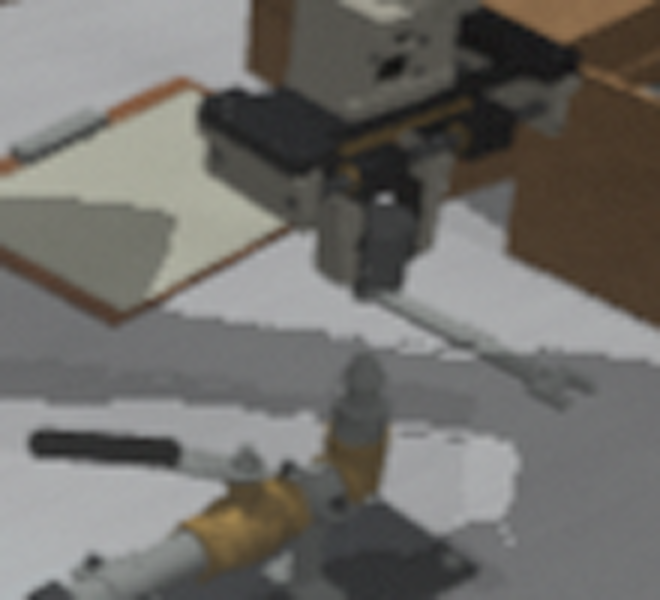

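View pics/side1.png

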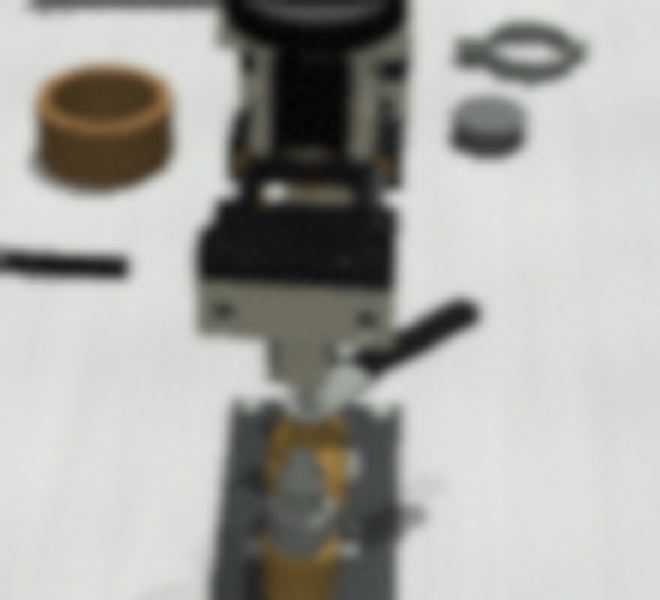

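```bash
python3 - <<'E'
from h import *
c,s=load("pics/w6.pkl");f=192/np.tan(np.radians(c["vfov"]/2));T=np.linalg.inv(c["tool_from_camera"])
def pt(X):
    p=T[:3,:3]@X+T[:3,3];return 1.5*(np.array([c["cx"]+f*p[0]/p[2],c["cy"]+f*p[1]/p[2]])+.5)
for dz in(-.003,0,.003):
    print(dz,[pt(np.array([.018*np.cos(a),-.0105,dz+.018*np.sin(a)])).round() for a in np.radians([0,180,-90,90])])
# rim circle bottom
    print('  rim top edge', pt(np.array([0,.0295,dz+.0155])).round(),pt(np.array([0,.0295-.022,dz+.018])).round())
print(watz("w6",381/1.5-.5,303/1.5-.5,.155))
E
python3 - <<'E'
import cv2,pickle
c,_=pickle.load(open("pics/w6.pkl","rb"))
cv2.imwrite("pics/w6c.png",cv2.resize(c["image"][170:300,205:305,::-1],None,fx=6,fy=6,interpolation=cv2.INTER_CUBIC)[:600])
E
```

```text
-0.003 [array([431., 391.]), array([330., 391.]), array([380., 435.]), array([381., 345.])]
  rim top edge [381. 313.] [381. 326.]
0 [array([431., 384.]), array([330., 384.]), array([380., 428.]), array([381., 337.])]
  rim top edge [381. 306.] [381. 319.]
0.003 [array([431., 376.]), array([330., 376.]), array([380., 420.]), array([381., 329.])]
  rim top edge [381. 300.] [381. 311.]
[0.52944566 0.21337615 0.155     ]
```

View pics/w6c.png

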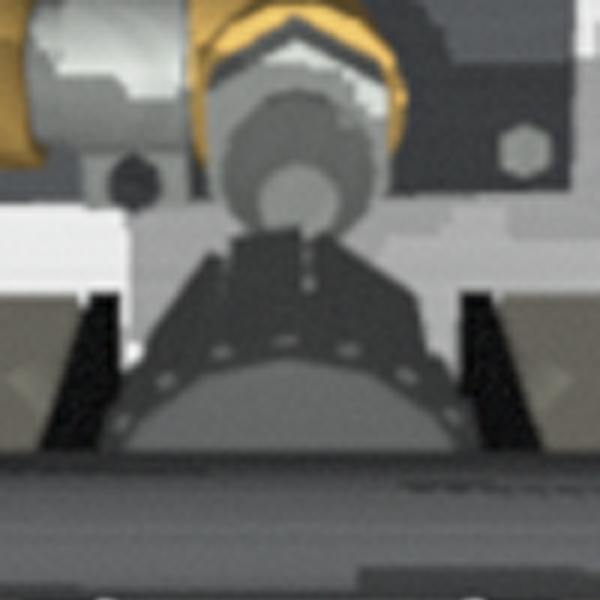

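jog_arm(
  steps=[
    [1,0.0005,0.01,0.002,0],
    [1,0,0.015,0,0],
    [1,0,0.015,0,0],
    [1,0,0.01,0,0],
    [1,0,0.005,0,0],
    [1,0,0.003,0,0],
    [1,0,0,0,0],
    [1,0,0,0,0],
  ],
)

```text
time_s: 14.22
tcp_pos: [0.5291, 0.2139, 0.1765]
eef_rot: [-90.0, -0.0, 89.9]
contact_force: [-0.4, -0.4, -0.9]
gripper_width: 0.0352
```

```bash
python3 w.py w7;  python3 - <<'E'
from plant import r
import pickle,cv2
for n,(x0,y0) in {"scene":(260,110),"side":(225,170)}.items():
    c=r.capture(n)
    cv2.imwrite(f"pics/{n}2.png",cv2.resize(c["image"][y0:y0+70,x0:x0+90,::-1],None,fx=8,fy=8,interpolation=cv2.INTER_CUBIC))
E
```

```text
time_s 14.2167
tcp_pos [0.52908151 0.21390402 0.17651495]
eef_rot [-9.00342329e+01 -1.35763788e-02  8.99272346e+01]
joints [ 4.16602455e+01  1.39462612e+01 -1.82699842e+01  1.49648095e-02
 -5.77491718e+01 -1.31740997e+02]
contact_force [-0.37907189 -0.43951174 -0.87990643]
gripper_width 0.03524371710494217
```

View pics/scene2.png

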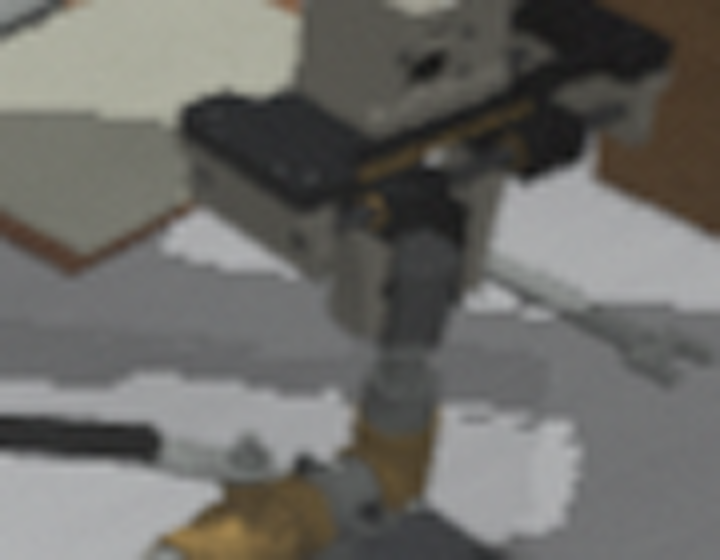

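View pics/side2.png

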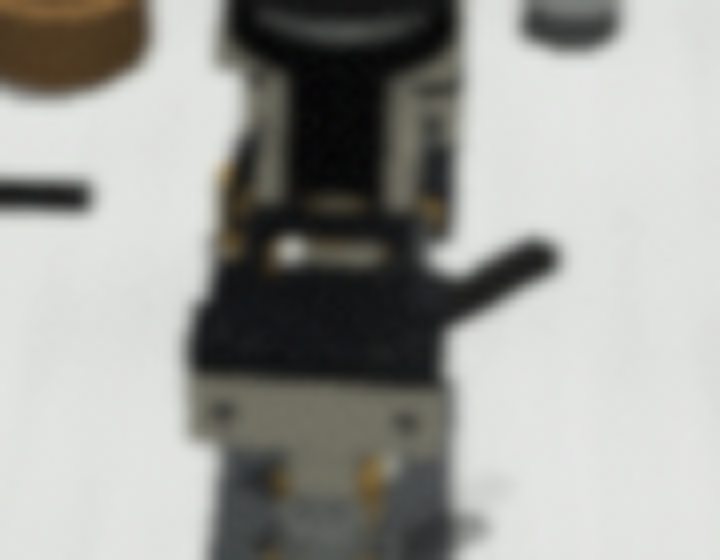

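jog_arm(
  steps=[
    [1,0,0.001,0,0],
    [1,0,0.001,0,0],
    [1,0,0.001,0,0],
    [1,0,0.001,0,0],
    [1,0,0.001,0,0],
    [1,0,0,0,0],
  ],
)

```text
time_s: 14.87
tcp_pos: [0.5289, 0.214, 0.171]
eef_rot: [-90.0, -0.0, 89.9]
contact_force: [0.0, -0.0, -0.3]
gripper_width: 0.035
```

jog_arm(
  steps=[
    [1,0,0.001,0,0],
    [1,0,0.001,0,0],
    [1,0,0.001,0,0],
    [1,0,0,0,0],
  ],
)

```text
time_s: 15.2
tcp_pos: [0.5285, 0.2137, 0.1676]
eef_rot: [-90.0, 0.0, 89.9]
contact_force: [0.2, -0.3, -1.1]
gripper_width: 0.0351
```

jog_arm(
  steps=[
    [1,0,0.001,0,0],
    [1,0,0.001,0,0],
    [1,0,0,0,0],
  ],
)

```text
time_s: 15.45
tcp_pos: [0.5285, 0.2136, 0.1655]
eef_rot: [-90.0, 0.0, 89.9]
contact_force: [0.8, 0.2, -1.9]
gripper_width: 0.035
```

jog_arm(
  steps=[
    [1,0,0.001,0,0],
    [1,0,0.001,0,0],
    [1,0,0,0,0],
  ],
)

```text
time_s: 15.7
tcp_pos: [0.5286, 0.2138, 0.1637]
eef_rot: [-90.0, 0.0, 89.9]
contact_force: [0.3, 1.4, -1.7]
gripper_width: 0.0352
```

jog_arm(
  steps=[
    [1,0,0.001,0,0],
    [1,0,0.001,0,0],
    [1,0,0,0,0],
  ],
)

```text
time_s: 15.95
tcp_pos: [0.5287, 0.2138, 0.1622]
eef_rot: [-90.0, 0.0, 89.9]
contact_force: [-0.8, -1.1, 0.6]
gripper_width: 0.0353
```

```bash
python3 w.py w8;  python3 - <<'E'
from plant import r
import pickle,cv2
for n,(x0,y0) in {"scene":(260,110)}.items():
    c=r.capture(n)
    cv2.imwrite(f"pics/{n}3.png",cv2.resize(c["image"][y0:y0+70,x0:x0+90,::-1],None,fx=8,fy=8,interpolation=cv2.INTER_CUBIC))
E
```

```text
time_s 15.95
tcp_pos [0.52874886 0.21378784 0.1621561 ]
eef_rot [-9.00020632e+01  5.11295618e-03  8.99311665e+01]
joints [ 4.16695827e+01  1.47246781e+01 -1.93082614e+01  6.26112725e-03
 -5.59689249e+01 -1.31741920e+02]
contact_force [-0.77453557 -1.1454956   0.61912313]
gripper_width 0.03533184473650657
```

View pics/scene3.png

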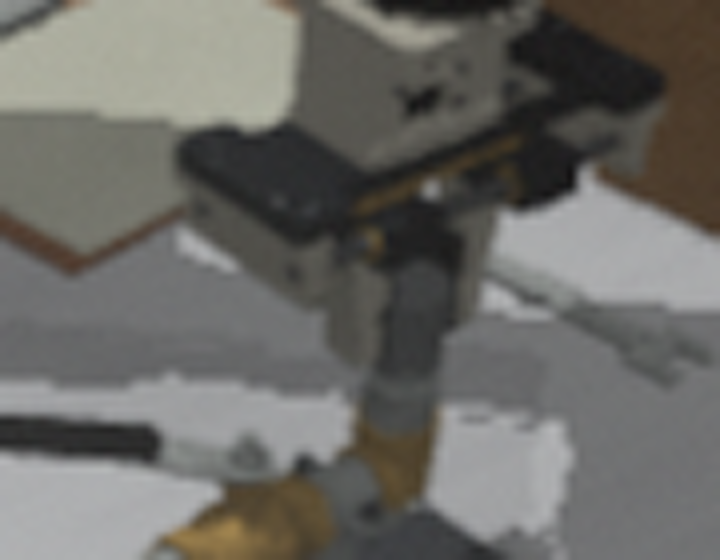

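View pics/w8.png

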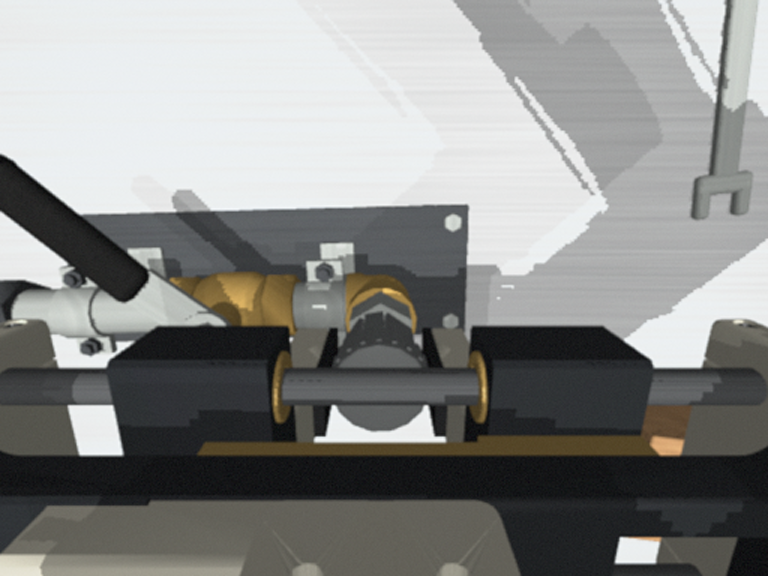

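jog_arm(
  steps=[
    [1,0,0.0005,0,0],
    [1,0,0.0005,0,0],
    [1,0,0,0,0],
  ],
)

```text
time_s: 16.3
tcp_pos: [0.5288, 0.2138, 0.1621]
eef_rot: [-90.0, -0.0, 89.9]
contact_force: [-4.0, -0.8, 7.9]
gripper_width: 0.0352
```

jog_arm(
  steps=[
    [1,0,0.0005,0,0],
    [1,0,0.0005,0,0],
    [1,0,0,0,0],
  ],
)

```text
time_s: 16.55
tcp_pos: [0.5289, 0.2138, 0.162]
eef_rot: [-90.1, -0.0, 90.0]
contact_force: [-6.9, -1.0, 16.5]
gripper_width: 0.0352
```

jog_arm(
  steps=[
    [1,0,0,0,0],
    [1,0,0,0,0],
    [1,0,0,0,0],
    [1,0,0,0,0],
    [1,0,0,0,0],
    [1,0,0,0,0],
  ],
)

```text
time_s: 17.05
tcp_pos: [0.5289, 0.2138, 0.162]
eef_rot: [-90.1, -0.0, 90.0]
contact_force: [-6.7, -0.7, 15.0]
gripper_width: 0.0349
```

```bash
python3 w.py w9;  python3 - <<'E'
from plant import r
import pickle,cv2
for n,(x0,y0) in {"scene":(240,110)}.items():
    c=r.capture(n)
    cv2.imwrite(f"pics/{n}4.png",cv2.resize(c["image"][y0:y0+75,x0:x0+100,::-1],None,fx=8,fy=8,interpolation=cv2.INTER_CUBIC))
    cv2.imwrite("pics/full4.png",c["image"][:,:,::-1])
print(r.get_state()["contact_force"],r.get_state()["tcp_pos"])
E
```

```text
time_s 17.05
tcp_pos [0.52891369 0.21380836 0.1619994 ]
eef_rot [-9.00751403e+01 -1.99394562e-02  8.99634219e+01]
joints [ 4.16795269e+01  1.47048767e+01 -1.93743252e+01  4.24337660e-02
 -5.58514483e+01 -1.31739917e+02]
contact_force [-6.68661486 -0.74463025 15.02029127]
gripper_width 0.034878680846000924
[-5.78533035 -1.17272637 15.2762083 ] [0.52892325 0.21382331 0.1619838 ]
```

View pics/scene4.png

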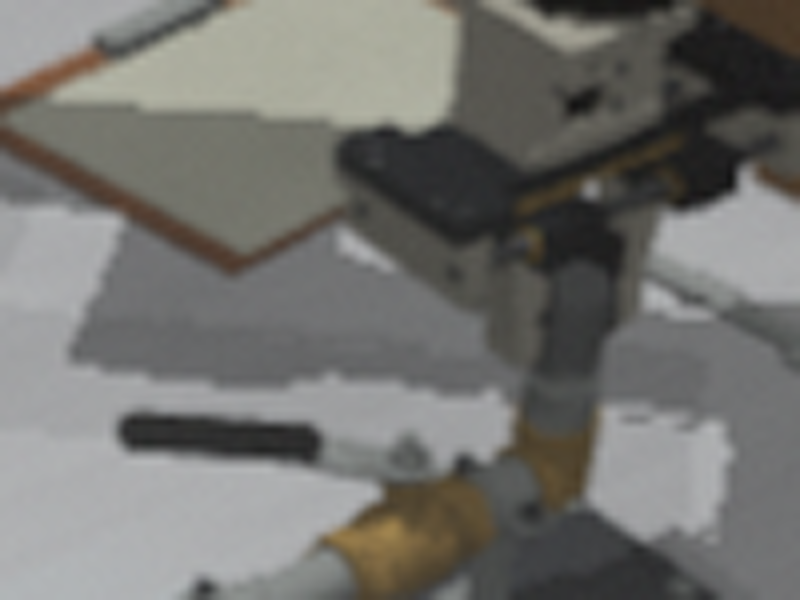

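View pics/w9.png

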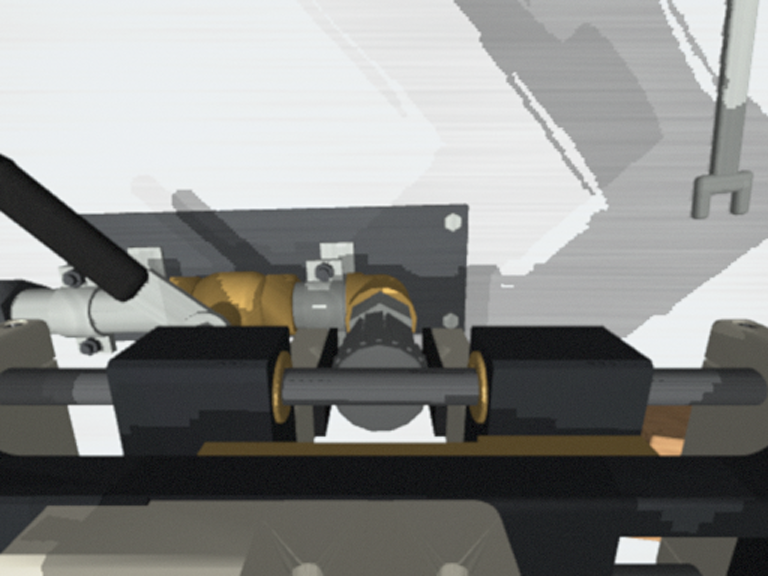

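```bash
python3 - <<'E'
from plant import r
print(r.close_job());s=r.get_state();print(s["time_s"],s["contact_force"],s["tcp_pos"])
E
```

```text
the job is handed in; nothing more can be done
None
the job is handed in; nothing more can be done
```

I turned the lever to half open, pushed the slotted cap onto the spigot to its dead stop, and handed the job in at about 17 s while still pressing. No verdict was given.

- **Lever:** it stands at about 45–46° by both the stem-to-grip geometry and the sleeve's midline in the wrist image. A rougher stem-to-tip reading gave about 47°. All are within the 9° allowed.
- **Cap:** the arm hit a hard stop at a tool height of 162 mm, which is the height expected for fully home. The downward push then held steady at about 15 N. The last wrist picture showed the cap sitting unchanged in the grip, and it looked square to the spigot.
- **Click not measured directly:** my force readings never caught the 5–12 N peak. I saw only a slight downward pull and then the hard stop, so I infer the click from those and the height.
- **Side load:** a sideways force of about 6–7 N remained at the end, because the cap was gripped about 2 mm off centre.
- **Bystanders:** no path came near the other things on the bench. I did not re-measure their positions at the end.

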